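# Pack the hand-building tools into the potter's tray

## Robot

A 6-joint arm with a two-finger parallel gripper is mounted at the origin on the work surface. World frame = base frame: x ahead of the robot, y to its left, z up, the work surface at z = 0. Lengths are in m, angles in rad, forces in N, time in s.
With the tool pointing down it reaches from about 0.375 to 0.975 m from the base axis. Payload 3.8 kg.
Tool frame: the origin (TCP) lies midway between the tips of the shut fingers; the grasp point (between the pads) lies 19 mm behind it; z points along the fingers, y is the line along which they close (so a half turn about z gives the same grasp; the last joint's range is limited). The gripper opens to 85 mm and grips with 20 to 120 N. Pads are 22 mm wide; open, the fingers measure 114 mm over their backs; the gripper's body (76 mm by 85 mm) begins 54 mm behind the grasp point. The pads swing forward as they close: fully open they stand 13 mm farther back than shut.
Start: joints at [-1.357, 0.264, 1.604, -0, 1.274, -0.037], TCP at [0.168, -0.654, 0.231] pointing down, gripper open.
Joint ranges: [-2.63, 2.63], [-0.94, 2.18], [0.31, 2.57], [-1.31, 4.45], [0, 2.66], [-2.55, 2.55]. Speed limits (rad/s): [2.57, 2.57, 3.14, 3.14, 3.14, 3.14].

## Interface

Orientations are given as a rotation vector (axis times angle).
In Python, from workcell import status, read_camera, workorder, masks_of gives the robot as it stands.
- The arm moves only by the tool drive_tool, never from a script. Its argument "rows" is a list of rows, each a list of 7 numbers: the turn, a rotation vector about the tool's x, y, z in degrees, then the shift along the tool's x, y, z in m, then the opening, from 0 (shut) to 1 (fully open). In form: [[ax, ay, az, tx, ty, tz, claw], ...]. A call has 1 to 8 rows; each row shifts and turns the commanded pose from where the row before left it, along the tool's axes as they then stand; what a row does not reach is not made up. A row lasts 1/12 s, in which the tool goes at most 41.7 mm and 7.16 degrees, less where a joint would pass 70% of its speed; a pose out of reach is approached as far as the arm can. A call is refused whole if a number of a shift passes 0.0417 or a number of a turn 7.16, either way. A call with a gripper value outside its range is refused whole. The fingers move at their own pace and stop on an object; "force" is the grip in N (left out, the last holds). Time passes only in rows, so rows that do not move let the fingers close. It gives the time, the measured TCP pose, the force, the opening and the grip force at its end, in the units of the state.
- status.read_state(): the state, without advancing time (a new reading comes with each control period).
- read_camera(name): name is "scene" or "top" or "wrist"; returns a dict with "color" (480x640x3 uint8, red, green, blue), "intrinsics" (3x3 intrinsics, pixels), "world_from_camera" (4x4, takes a point from camera to world coordinates); the wrist camera has in their place "mount" (4x4, takes a point from camera to tool coordinates, whose origin is the TCP and whose axes are the flange's). Camera axes: x right, y up, looking along -z (the intrinsics and any distortion apply to the point x, -y, -z); pixel columns grow to the right and rows downward; lengths in m; the calibration is good to about 2 mm. A picture is of the moment at which its call begins: read the wrist's pose just before it. There is no depth.
- workorder.finish_job(): hands the job in; it is judged then, once.
Trained networks look in a picture, given as the dict that the camera call returned (one of the last four; its "shot" number tells which), for a name from the list of things; names that differ only in an ending like _2 or _b are one class to them, and where a whole thing is asked for, a point or a joint stands for the part that bears it (a point fixed in the world has none). Each returns a list of dicts, best first, with "score" (0 to 1); they miss things now and then, are a little off and sometimes report something else, mostly with a low value. They report only what shows in the picture. A call takes as long as a camera call. They do not tell look-alikes from the thing itself.
- masks_of(picture, name): "mask" (480x640 bool, what is visible of it) and "bbox" ([left, top, right, bottom] in pixels, round what is visible of it).
The state is a dict: "time": time; "q": joint angles; "joint_vel": joint speeds; "joint_torque": joint torques, N m; "tool_pos": TCP position; "tcp_rot": TCP orientation; "wrist_force": force on the tool from outside, world axes, zero at the start; "torque": the same for the moment, N m; "width": opening from 0.0 (shut) to 1.0 (fully open); "grip_force": force on a finger pad.
Only numpy, scipy, OpenCV 4.12 (cv2) and the standard library are available. Lean on these libraries where they do the work, as an engineer would, in place of code of your own. Each camera call takes 0.05 s, during which the arm holds its last target. There are 200 camera calls.

## Task

Lay the four clay tools in the white tray, each flat in the middle of its own bay and lengthwise in it, in the order of use counted from the end with the terracotta cup: paddle first, then knife, loop tool and needle. It does not matter which one you pick up first or which way a tool's head points. The glaze brush and the glaze spoon have the same handles but do not belong to the kit: leave them, the clay pot and the bottle where they are.

Things in the scene. Friction and masses are not known exactly. Their poses are not given: they have to be found in the camera images.
- paddle: Small clay paddle: head a solid flat rectangle of brown wood, 36 mm wide, 7 thick, 56 long. Tool 140 mm long lying on the table, about 60 g. Origin: mid-length, on its underside; x to the head, z up. Dark wood handle 18 wide, 20 high, x -70 to +8 mm; head to x +70, its mid plane 12.5 mm up (clear of the table). Grip and balance point: handle at x = -22 mm.
- knife: Clay knife: the head is a flat steel blade 16 mm wide, 4 mm thick, 56 mm long, with a slanted end. Same handle, length, axes, origin and grip as paddle.
- loop: Loop (hollowing) tool: the head is an open round ring of steel wire, 39 mm across outside, 29 mm inside, at the end of a short stem. Same handle, length, axes, origin and grip as paddle.
- needle: Needle tool: the head is a thin straight steel pin, 4.4 mm thick, 58 mm long. Same handle, length, axes, origin and grip as paddle.
- brush: Glaze brush, not part of the kit: the head is an aluminium sleeve and a block of black bristles 24 mm wide, 8 mm thick. Same handle, length, axes, origin and grip as paddle.
- spoon: Glaze spoon, not part of the kit: the head is a solid (closed) round steel bowl 37 mm across on a short stem. Same handle, length, axes, origin and grip as paddle.
- tray: Low white tray, fixed, any yaw. Origin: centre of its 4 bays, on the table; z up. Bays side by side along x, centre lines x = -78 (first), -26, 26, 78 mm; each 48 wide, 200 long along y. Floor 5 mm, ridges between bays 4 thick, tops 10 mm over the table; end walls 15 high. Terracotta cup 46 wide, 37 high, at x = -131, y = 0, by bay 1. Only 34 mm between laid handles: open the gripper little.
- pot: Brown clay pot with a dished top, 100 mm across, 90 mm high, standing loose on the table. Origin: centre of its foot. To be left alone.
- bottle: White plastic bottle, 54 mm across, 120 mm high, standing loose on the table. Origin: centre of its foot. To be left alone.
Things that resemble listed ones, but are neither listed nor needed, are in the scene too. What is shaped like the paddle but green or purple is not meant.

How it is judged:
By the outcome, as a careful person would: the job done as asked, in the order asked, and still so for the second after the job is handed in, with the robot touching nothing.
It also fails if it takes over 102 s, if anything falls off the work surface, if the arm or the gripper's body presses on something with over 40 N, if the wrist force passes 120 N, or if a joint passes its speed limit or range.

## Working session

There is one attempt and no reset: what is moved stays moved. The work goes in short steps, Python scripts to look and compute and a tool call to move; the robot and the scene stay as the last step left them, time stands still between calls to the robot, and variables do not carry over. Pictures are saved under pics/ and viewed, at most 14 in all, crops included, and the job is handed in when it is done.

Besides the shell and the picture viewer there is one more tool, called after "Call:" in YAML: its name, and indented under it one key for each argument. drive_tool: Moves the arm, as the interface text tells. Its arguments: {"type":"object","properties":{"rows":{"type":"array"},"force":{"type":"number"}},"required":["rows"]}

```bash
mkdir -p pics; ls
cat > h.py <<'E'
import numpy as np, cv2
from workcell import status, read_camera, workorder, masks_of
from scipy.spatial.transform import Rotation as R
def ray(pic,uv,z):
    K=np.array(pic["intrinsics"]);T=np.array(pic["world_from_camera"])
    uv=np.atleast_2d(uv).astype(float)
    d=np.c_[(uv[:,0]-K[0,2])/K[0,0],-(uv[:,1]-K[1,2])/K[1,1],-np.ones(len(uv))]@T[:3,:3].T
    o=T[:3,3]; return o+d*((z-o[2])/d[:,2])[:,None]
def save(n,img): cv2.imwrite("pics/"+n,cv2.cvtColor(img,cv2.COLOR_RGB2BGR))
E
python3 - <<'E'
from h import *
for c in("top","scene"):
    p=read_camera(c); save(c+".png",p["color"]); print(c,[k for k in p], np.round(p["intrinsics"],1).tolist(),np.round(p["world_from_camera"],3).tolist())
    for n in "paddle knife loop needle brush spoon tray pot bottle".split():
        for m in masks_of(p,n):
            if m["score"]<.3: continue
            v,u=np.nonzero(m["mask"]); print(n,round(m["score"],2),np.round(m["bbox"]).astype(int).tolist(),ray(p,[u.mean(),v.mean()],.012).round(3)[0].tolist())
print(status.read_state())
E
```

```text
pics
top ['color', 'intrinsics', 'world_from_camera', 'shot'] [[475.8, 0.0, 330.2], [0.0, 475.8, 234.9], [0.0, 0.0, 1.0]] [[-0.012, 0.998, -0.067, 0.422], [-1.0, -0.011, 0.008, -0.121], [0.007, 0.067, 0.998, 1.191], [0.0, 0.0, 0.0, 1.0]]
paddle 0.94 [290, 227, 314, 280] [0.471, -0.061, 0.012]
paddle 0.8 [260, 107, 280, 159] [0.747, 0.022, 0.012]
paddle 0.7 [354, 324, 404, 360] [0.241, -0.25, 0.012]
paddle 0.52 [447, 152, 501, 197] [0.649, -0.495, 0.012]
knife 0.77 [345, 158, 351, 211] [0.634, -0.172, 0.012]
loop 0.85 [381, 158, 397, 214] [0.606, -0.281, 0.012]
needle 0.77 [340, 229, 350, 285] [0.467, -0.167, 0.012]
brush 0.59 [296, 161, 313, 216] [0.624, -0.071, 0.012]
spoon 0.96 [384, 227, 398, 280] [0.449, -0.273, 0.012]
tray 0.81 [157, 186, 251, 293] [0.509, 0.184, 0.012]
tray 0.68 [338, 227, 349, 280] [0.463, -0.167, 0.012]
pot 0.72 [449, 151, 501, 197] [0.648, -0.494, 0.012]
bottle 0.84 [450, 273, 477, 299] [0.375, -0.456, 0.012]
scene ['color', 'intrinsics', 'world_from_camera', 'shot'] [[614.1, 0.0, 319.6], [0.0, 614.1, 229.5], [0.0, 0.0, 1.0]] [[-0.745, -0.437, 0.505, 1.163],
[... 654 characters left out ...]
 158] [0.342, -0.494, 0.012]
{'time': 1.0, 'q': array([-1.35690597e+00,  2.63882728e-01,  1.60405677e+00, -1.65191823e-05,
        1.27372500e+00, -3.69152681e-02]), 'joint_vel': array([0.00115203, 0.00106243, 0.00097491, 0.00119854, 0.00022343,
       0.00058135]), 'joint_torque': array([ 9.03055061e-04, -5.15076399e+01, -3.67736292e+01, -1.04714384e-04,
        6.67770346e-04, -7.01044257e-06]), 'tool_pos': array([ 0.16749829, -0.65384354,  0.23126066]), 'tcp_rot': array([-3.11685231e+00, -3.92931556e-01,  3.46869019e-05]), 'wrist_force': array([-0.31653399, -0.16573811, -0.21694514]), 'torque': array([-0.05810468,  0.02267173, -0.00593375]), 'grip_force': 0.0, 'width': 1.0028242264121086}
```

View pics/top.png

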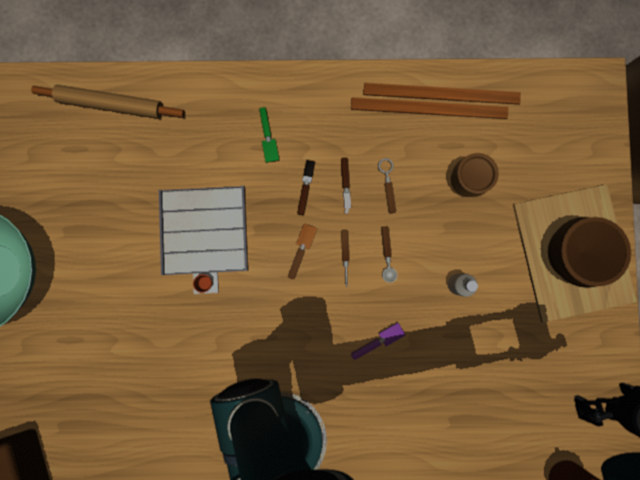

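View pics/scene.png

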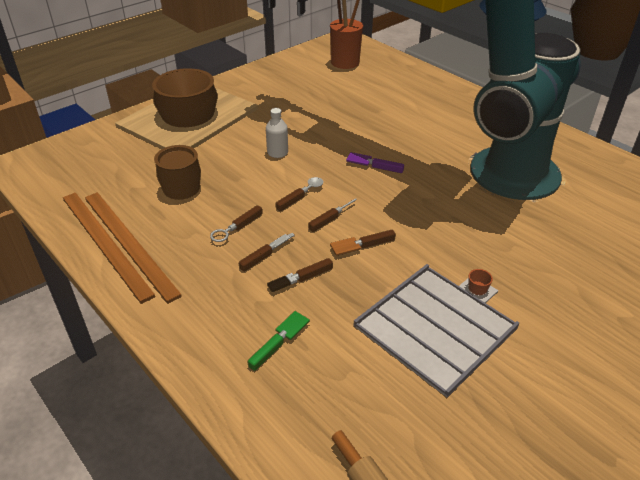

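The top picture shows the brown paddle at (302,250), knife (346,185), loop (388,186) and needle (346,257). The brush is at (306,188), the spoon at (388,253), and the tray at (203,230) with its cup at (205,283). There are three paddle shapes: brown (302,250), green (268,135) and purple (378,341). Only the brown one fits "brown wood". Next: an enlarged crop and the poses.

Run:
```python
from h import *
for c in("top","scene"):
    p=read_camera(c); im=p["color"]
    if c=="top": save("crop.png",cv2.resize(im[140:310,150:410],(780,510),interpolation=cv2.INTER_CUBIC))
    for n in "paddle knife loop needle brush spoon".split():
        for m in masks_of(p,n):
            if m["score"]<.4: continue
            v,u=np.nonzero(m["mask"])
            P=ray(p,np.c_[u,v],.0125)[:,:2]; c0=P.mean(0)
            if abs(c0[0]-.54)>.13 or abs(c0[1]+.17)>.15: continue
            (_,_),(_,_),_=r=cv2.minAreaRect((P*1000).astype(np.float32))
            d=np.linalg.svd(P-c0,full_matrices=0)[2][0]
            # handle: dark reddish pixels
            rgb=im[v,u].astype(int); hs=(rgb.max(1)<120)&(rgb[:,0]-rgb[:,2]>15)
            H=P[hs]; hc=H.mean(0); 
            dh=np.linalg.svd(H-hc,full_matrices=0)[2][0]
            s=np.sign((c0-hc)@d); d=d*s; dh=dh*np.sign(dh@d)
            t=(P-c0)@d; mid=c0+d*(t.max()+t.min())/2; th=(H-hc)@dh
            print(c,n,round(m["score"],2),"len",round(np.ptp(t),4),"mid",mid.round(4),"yaw",np.degrees(np.arctan2(d[1],d[0])).round(1),"| handle n",hs.sum(),"len",np.ptp(th).round(4),"mid",(hc+dh*(th.max()+th.min())/2).round(4),"yaw",np.degrees(np.arctan2(dh[1],dh[0])).round(1))
    m=max(masks_of(p,"tray"),key=lambda m:m["score"])
    w=(m["mask"]&(im.min(2)>110)).astype(np.uint8)
    k=cv2.connectedComponentsWithStats(cv2.morphologyEx(w,cv2.MORPH_CLOSE,np.ones((5,5))))
    i=1+np.argmax(k[2][1:,4]); print(c,"white",k[2][i],im[230,200])
    v,u=np.nonzero(m["mask"]); cs=cv2.convexHull(np.c_[u,v].astype(np.int32))[:,0]
    v,u=np.nonzero(k[1]==i)
    P=(ray(p,np.c_[u,v],.005)[:,:2]*1000).astype(np.float32); print(cv2.minAreaRect(P))
```

```text
top paddle 0.71 len 0.1421 mid [ 0.4611 -0.0576] yaw -20.9 | handle n 282 len 0.1406 mid [ 0.4615 -0.0547] yaw -16.9
top knife 0.68 len 0.1343 mid [ 0.627  -0.1717] yaw -176.9 | handle n 235 len 0.1063 mid [ 0.641  -0.1709] yaw -177.1
top loop 0.63 len 0.1022 mid [ 0.6087 -0.2803] yaw 7.1 | handle n 194 len 0.1003 mid [ 0.6078 -0.2804] yaw 7.1
top needle 0.71 len 0.1363 mid [ 0.4446 -0.1681] yaw -178.5 | handle n 245 len 0.1363 mid [ 0.4446 -0.1681] yaw -178.5
top needle 0.61 len 0.1393 mid [ 0.627 -0.172] yaw -176.8 | handle n 234 len 0.1088 mid [ 0.6424 -0.1714] yaw -176.1
top brush 0.71 len 0.1397 mid [ 0.6216 -0.0707] yaw -11.1 | handle n 255 len 0.1398 mid [ 0.6215 -0.071 ] yaw -11.6
top spoon 0.76 len 0.1379 mid [ 0.453  -0.2724] yaw -175.0 | handle n 257 len 0.1111 mid [ 0.4663 -0.271 ] yaw -175.6
top white [ 163  188   82  105 6654] [91 90 92]
((490.52972412109375, 184.3765106201172), (256.9001159667969, 198.23696899414062), 2.281263828277588)
scene paddle 0.68 len 0.1426 mid [ 0.4629 -0.0549] yaw -22.2 | handle n 430 len 0.142 mid [ 0.4637 -0.0501] yaw -14.8
scene knife 0.88 len 0.1445 mid [ 0.6317 -0.1698] yaw -174.6 | handle n 404 len 0.1399 mid [ 0.6341 -0.1699] yaw -173.9
scene loop 0.57 len 0.1422 mid [ 0.6235 -0.2762] yaw 6.7 | handle n 352 len 0.1425 mid [ 0.6228 -0.2737] yaw 10.1
scene needle 0.94 len 0.0938 mid [ 0.4755 -0.1647] yaw -175.6 | handle n 312 len 0.0881 mid [ 0.4783 -0.1645] yaw -175.4
scene brush 0.94 len 0.1412 mid [ 0.6233 -0.0687] yaw -12.5 | handle n 643 len 0.1412 mid [ 0.6234 -0.0683] yaw -12.4
scene spoon 0.88 len 0.1452 mid [ 0.4566 -0.2706] yaw -172.4 | handle n 303 len 0.1204 mid [ 0.4687 -0.2683] yaw -173.7
scene white [ 358  271  155  119 9617] [193 144  87]
((491.344482421875, 183.23800659179688), (256.5041809082031, 198.96177673339844), 2.2978289127349854)
```

View pics/crop.png

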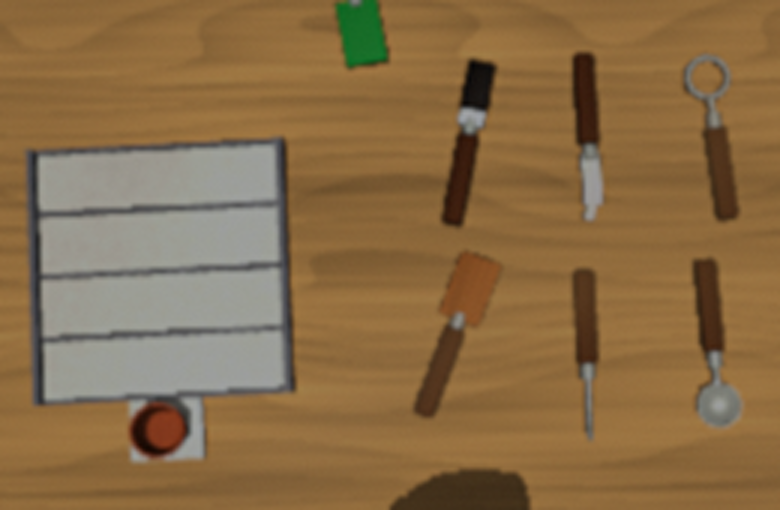

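The crop confirms the brown paddle at (302,250), the open ring at (386,165) for the loop tool against the closed spoon at (389,272), the blade at (347,203) and the pin at (346,275). The measured lengths are close to 140 mm where the masks are whole. The loop tool is nearest, so I'll go there first, high over the bottle.

Create go.py:
```python
import sys
from h import *
# usage: go.py x y z psi -> turn about tool z, then shift in tool axes after turn
s=status.read_state(); M=R.from_rotvec(s["tcp_rot"]).as_matrix()
psi=np.degrees(np.arctan2(M[1,0],M[0,0]))
print("t",round(s["time"],2),"pos",s["tool_pos"].round(4),"psi",psi.round(2),"zdown",M[:,2].round(3),"w",round(s["width"],2),"grip",round(s["grip_force"],1),"F",s["wrist_force"].round(1),"q",s["q"].round(2))
if len(sys.argv)>4:
    x,y,z,t=map(float,sys.argv[1:5]); print("turn z",round(-((t-psi+180)%360-180),2))
    c,S=np.cos(np.radians(t)),np.sin(np.radians(t)); d=np.array([x,y,z])-s["tool_pos"]
    print("shift",round(d[0]*c+d[1]*S,4),round(d[0]*S-d[1]*c,4),round(-d[2],4))
```

```text
(no output)
```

Call:
drive_tool:
  rows:
    - [0, 0, 6.9, 0, 0, 0, 0.5]
    - [0, 0, 0, 0.03, -0.0196, 0, 0.5]
    - [0, 0, 0, 0.03, -0.0196, 0, 0.5]
    - [0, 0, 0, 0.03, -0.0196, 0, 0.5]
    - [0, 0, 0, 0.03, -0.0196, 0, 0.5]
    - [0, 0, 0, 0.03, -0.0196, 0, 0.5]
    - [0, 0, 0, 0.03, -0.0196, 0, 0.5]
    - [0, 0, 0, 0.03, -0.0196, 0, 0.5]
  force: 40

```text
time: 2.47
tool_pos: [0.359, -0.4893, 0.2315]
tcp_rot: [3.135, 0.204, 0.0]
wrist_force: [0.7, -0.7, -0.0]
width: 0.499
grip_force: 0.0
```

Call:
drive_tool:
  rows:
    - [0, 0, 0, 0.03, -0.0196, 0, 0.5]
    - [0, 0, 0, 0.03, -0.0196, 0, 0.5]
    - [0, 0, 0, 0.03, -0.0196, 0, 0.5]
    - [0, 0, 0, 0.03, -0.0196, 0, 0.5]
    - [0, 0, 0, 0.03, -0.0196, 0, 0.5]
    - [0, 0, 0, 0.03, -0.0196, 0, 0.5]
    - [0, 0, 0, 0.03, -0.0196, 0, 0.5]
    - [0, 0, 0, 0.03, -0.0196, 0, 0.5]

```text
time: 3.13
tool_pos: [0.5767, -0.3025, 0.2315]
tcp_rot: [3.135, 0.205, 0.0]
wrist_force: [0.7, 0.0, -0.9]
width: 0.501
grip_force: 0.0
```

```bash
python3 go.py .604 -.281 .1 7.5
```

```text
t 3.13 pos [ 0.5767 -0.3025  0.2315] psi 7.48 zdown [ 0. -0. -1.] w 0.5 grip 0.0 F [ 0.7  0.  -0.9] q [-0.52  0.22  1.66 -0.    1.26  0.92]
turn z -0.02
shift 0.0299 -0.0178 0.1315
```

The measured pose lags the commanded one by about a row. Next I descend to 0.10, settle, and take a wrist picture to check the grasp.

Call:
drive_tool:
  rows:
    - [0, 0, 0, 0, 0, 0.033, 0.5]
    - [0, 0, 0, 0, 0, 0.033, 0.5]
    - [0, 0, 0, 0, 0, 0.033, 0.5]
    - [0, 0, 0, 0, 0, 0.032, 0.5]
    - [0, 0, 0, 0, 0, 0, 0.5]

```text
time: 3.55
tool_pos: [0.5705, -0.3006, 0.0922]
tcp_rot: [-3.127, -0.205, 0.018]
wrist_force: [-2.0, 0.9, -1.9]
width: 0.499
grip_force: 0.0
```

```bash
python3 go.py .604 -.281 .007 7.5
cat >> h.py <<'E'
def wrist():
    s=status.read_state(); p=read_camera("wrist")
    T=np.eye(4);T[:3,:3]=R.from_rotvec(s["tcp_rot"]).as_matrix();T[:3,3]=s["tool_pos"]
    p["world_from_camera"]=T@np.array(p["mount"]); return p
E
python3 - <<'E'
from h import *
p=wrist(); save("w1.png",p["color"])
for m in masks_of(p,"loop")[:2]:
    v,u=np.nonzero(m["mask"]);P=ray(p,np.c_[u,v],.0125)[:,:2];c=P.mean(0);d=np.linalg.svd(P-c,full_matrices=0)[2][0];d*=np.sign(d[0]);t=(P-c)@d
    print(m["score"],m["bbox"],np.ptp(t),c+d*(t.max()+t.min())/2,np.degrees(np.arctan2(d[1],d[0])))
E
```

```text
t 3.55 pos [ 0.5705 -0.3006  0.0922] psi 7.5 zdown [-0.012  0.007 -1.   ] w 0.5 grip 0.0 F [-2.   0.9 -1.9] q [-0.52  0.33  1.79  0.    1.04  0.92]
turn z -0.0
shift 0.0358 -0.0151 0.0852
0.93 [264.8, 33.8, 333.5, 269.2] 0.1402935664431043 [ 0.62327475 -0.27822216] 7.249881077324213
```

View pics/w1.png

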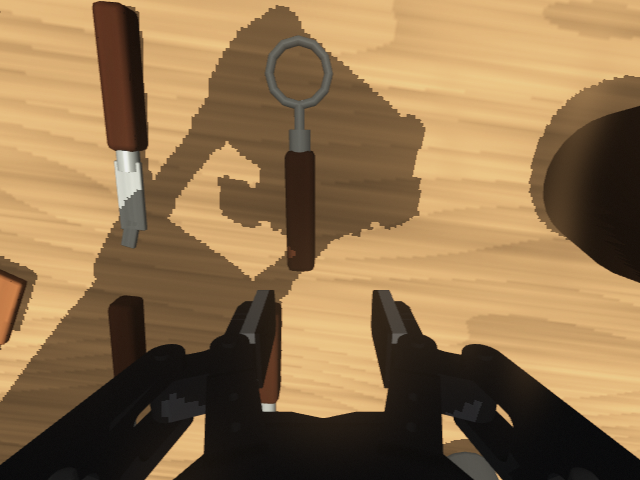

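The wrist view shows the loop tool's ring at (299,72) and its handle from (300,150) to (302,270). The length comes out at 140.3 mm, so I trust this pose: the grip point is (0.6015, -0.281). Over-fast rows are cut, so I correct against the measured pose.

Call:
drive_tool:
  rows:
    - [0, 0, 0, 0.0167, -0.0077, 0, 0.5]
    - [0, 0, 0, 0.0167, -0.0077, 0, 0.5]
    - [0, 0, 0, 0, 0, 0.02, 0.5]
    - [0, 0, 0, 0, 0, 0.02, 0.5]
    - [0, 0, 0, 0, 0, 0, 0.5]
    - [0, 0, 0, 0, 0, 0, 0.5]

```text
time: 4.15
tool_pos: [0.6078, -0.2836, 0.0611]
tcp_rot: [-3.135, -0.206, -0.001]
wrist_force: [-0.1, 0.0, 0.1]
width: 0.495
grip_force: 0.0
```

```bash
python3 go.py .6015 -.281 .007 7.4
```

```text
t 4.15 pos [ 0.6078 -0.2836  0.0611] psi 7.52 zdown [ 0.  0. -1.] w 0.49 grip 0.0 F [-0.1  0.   0.1] q [-0.47  0.4   1.76  0.    0.98  0.97]
turn z 0.12
shift -0.0059 -0.0033 0.0541
```

Call:
drive_tool:
  rows:
    - [0, 0, 0, -0.005, -0.0033, 0, 0.5]
    - [0, 0, 0, 0, 0, 0.018, 0.5]
    - [0, 0, 0, 0, 0, 0.018, 0.5]
    - [0, 0, 0, 0, 0, 0.012, 0.5]
    - [0, 0, 0, 0, 0, 0.006, 0.5]
    - [0, 0, 0, 0, 0, 0, 0.5]
    - [0, 0, 0, 0, 0, 0, 0.5]

```text
time: 4.73
tool_pos: [0.6015, -0.2818, 0.0069]
tcp_rot: [3.135, 0.204, 0.001]
wrist_force: [-0.2, -0.4, 0.0]
width: 0.498
grip_force: 0.0
```

Call:
drive_tool:
  rows:
    - [0, 0, 0, 0, 0, 0, 0.1]
    - [0, 0, 0, 0, 0, 0, 0.1]
    - [0, 0, 0, 0, 0, 0, 0.1]
    - [0, 0, 0, 0, 0, 0, 0.1]
    - [0, 0, 0, 0, 0, 0, 0.1]
    - [0, 0, 0, 0, 0, 0, 0.1]

```text
time: 5.23
tool_pos: [0.6024, -0.2823, 0.0078]
tcp_rot: [3.134, 0.204, 0.004]
wrist_force: [-1.1, 0.1, 6.5]
width: 0.196
grip_force: 41.1
```

```bash
python3 go.py .6015 -.281 .1 7.4
```

```text
t 5.23 pos [ 0.6024 -0.2823  0.0078] psi 7.47 zdown [ 0.002 -0.001 -1.   ] w 0.2 grip 41.1 F [-1.1  0.1  6.5] q [-0.48  0.45  1.8  -0.    0.89  0.96]
turn z 0.07
shift -0.0007 -0.0014 -0.0922
```

Call:
drive_tool:
  rows:
    - [0, 0, 0, 0, 0, -0.02, 0.1]
    - [0, 0, 0, 0, 0, -0.025, 0.1]
    - [0, 0, -7, 0, 0, -0.025, 0.1]
    - [0, 0, -7, 0, 0, -0.025, 0.1]
    - [0, 0, -7, 0, 0, -0.02, 0.1]
    - [0, 0, -7, 0, 0, 0, 0.1]
    - [0, 0, -7, 0, 0, 0, 0.1]
    - [0, 0, -7, 0, 0, 0, 0.1]

```text
time: 5.9
tool_pos: [0.6011, -0.2816, 0.1217]
tcp_rot: [2.849, 1.323, 0.0]
wrist_force: [-0.6, 0.4, -0.6]
width: 0.194
grip_force: 40.3
```

Call:
drive_tool:
  rows:
    - [0, 0, -7, 0, 0, 0, 0.1]
    - [0, 0, -7, 0, 0, 0, 0.1]
    - [0, 0, -7, 0, 0, 0, 0.1]
    - [0, 0, -7, 0, 0, 0, 0.1]
    - [0, 0, -7, 0, 0, 0, 0.1]
    - [0, 0, -7, 0, 0, 0, 0.1]
    - [0, 0, 0, 0, 0, 0, 0.1]

```text
time: 6.48
tool_pos: [0.6006, -0.2814, 0.1206]
tcp_rot: [-2.188, -2.252, 0.001]
wrist_force: [-0.4, 0.5, -0.6]
width: 0.197
grip_force: 40.3
```

```bash
python3 go.py .5439 .1638 .12 92.3
```

```text
t 6.48 pos [ 0.6006 -0.2814  0.1206] psi 91.64 zdown [-0.001  0.001 -1.   ] w 0.2 grip 40.3 F [-0.4  0.5 -0.6] q [-0.48  0.33  1.73 -0.    1.08 -0.5 ]
turn z -0.66
shift 0.4471 -0.0388 0.0006
```

Call:
drive_tool:
  rows:
    - [0, 0, -0.66, 0, 0, 0, 0.1]
    - [0, 0, 0, 0.0249, -0.0022, 0, 0.1]
    - [0, 0, 0, 0.0249, -0.0022, 0, 0.1]
    - [0, 0, 0, 0.0249, -0.0022, 0, 0.1]
    - [0, 0, 0, 0.0249, -0.0022, 0, 0.1]
    - [0, 0, 0, 0.0249, -0.0022, 0, 0.1]
    - [0, 0, 0, 0.0249, -0.0022, 0, 0.1]
    - [0, 0, 0, 0.0249, -0.0022, 0, 0.1]

```text
time: 7.15
tool_pos: [0.5789, -0.1069, 0.1211]
tcp_rot: [-2.183, -2.259, 0.0]
wrist_force: [-0.0, 0.2, -0.7]
width: 0.2
grip_force: 40.3
```

Call:
drive_tool:
  rows:
    - [0, 0, 0, 0.0249, -0.0022, 0, 0.1]
    - [0, 0, 0, 0.0249, -0.0022, 0, 0.1]
    - [0, 0, 0, 0.0249, -0.0022, 0, 0.1]
    - [0, 0, 0, 0.0249, -0.0022, 0, 0.1]
    - [0, 0, 0, 0.0249, -0.0022, 0, 0.1]
    - [0, 0, 0, 0.0249, -0.0022, 0, 0.1]
    - [0, 0, 0, 0.0249, -0.0022, 0, 0.1]
    - [0, 0, 0, 0.0249, -0.0022, 0, 0.1]

```text
time: 7.82
tool_pos: [0.5539, 0.0916, 0.1212]
tcp_rot: [-2.183, -2.259, 0.0]
wrist_force: [-0.6, 0.3, -0.1]
width: 0.193
grip_force: 40.3
```

Call:
drive_tool:
  rows:
    - [0, 0, 0, 0.0249, -0.0022, 0, 0.1]
    - [0, 0, 0, 0.0249, -0.0022, 0, 0.1]
    - [0, 0, 0, 0.01, 0, 0, 0.1]
    - [0, 0, 0, 0, 0, 0, 0.1]
    - [0, 0, 0, 0, 0, 0, 0.1]
    - [0, 0, 0, 0, 0, 0, 0.1]

```text
time: 8.32
tool_pos: [0.5478, 0.149, 0.1212]
tcp_rot: [2.181, 2.261, -0.001]
wrist_force: [0.1, -0.4, -0.8]
width: 0.195
grip_force: 40.3
```

```bash
python3 go.py .5439 .1638 .055 92.3
python3 - <<'E'
from h import *
p=wrist(); save("w2.png",p["color"])
E
```

```text
t 8.32 pos [0.5478 0.149  0.1212] psi 92.07 zdown [-0.    -0.001 -1.   ] w 0.2 grip 40.3 F [ 0.1 -0.4 -0.8] q [ 0.22  0.16  1.95 -0.    1.04  0.19]
turn z -0.23
shift 0.0149 -0.0033 0.0662
```

View pics/w2.png

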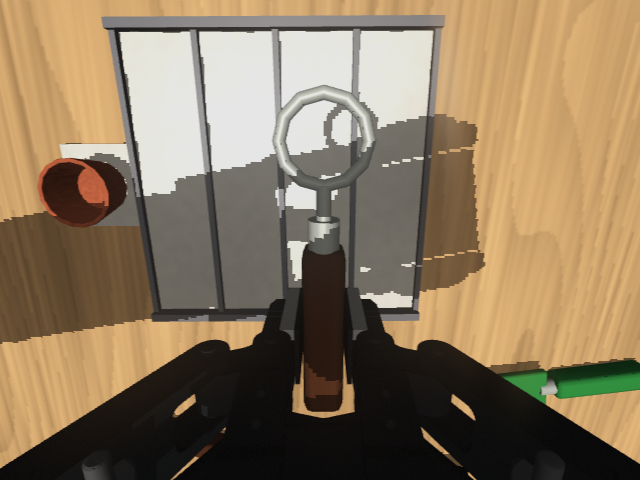

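The wrist view shows the cup at (82,192) on the left and the tray's ridges ending at (196,30), (277,30), (357,30) at the far side and (221,310) at the near side. Bay 3 lies between (277,30) and (357,30). I use these points to check the tray pose.

Run:
```python
from h import *
p=wrist()
P=ray(p,[[196,30],[277,30],[357,30],[221,310]],.010)[:,:2]
C=ray(p,[[124,30],[434,30],[158,308],[413,308]],.010)[:,:2]
print(P.round(4),C.round(4),C.mean(0))
L=np.array([[-.052,.1],[0,.1],[.052,.1],[-.052,-.1]])
import numpy as np
A=L-L.mean(0);B=P-P.mean(0);th=np.arctan2((A[:,0]*B[:,1]-A[:,1]*B[:,0]).sum(),(A*B).sum())
Rm=np.array([[np.cos(th),-np.sin(th)],[np.sin(th),np.cos(th)]])
print("yaw",np.degrees(th),"c",P.mean(0)-Rm@L.mean(0), "res",(A@Rm.T-B).round(4).tolist())
```

```text
[[0.4633 0.2823]
 [0.5145 0.2841]
 [0.565  0.286 ]
 [0.4694 0.0849]] [[0.4179 0.2806]
 [0.6136 0.2877]
 [0.4194 0.0849]
 [0.6222 0.0921]] [0.51827712 0.18633665]
yaw 1.9002957144679364 c [0.51769793 0.18476945] res [[-0.0009, 0.0007], [-0.0001, 0.0006], [0.0013, 0.0005], [-0.0003, -0.0018]]
```

The tray centre agrees at (0.5175, 0.185), yaw about 2.2°. Now to lower the loop tool into bay 3.

Call:
drive_tool:
  rows:
    - [0, 0, 0, 0.0151, -0.0029, 0, 0.1]
    - [0, 0, 0, 0, 0, 0.022, 0.1]
    - [0, 0, 0, 0, 0, 0.022, 0.1]
    - [0, 0, 0, 0, 0, 0.022, 0.1]
    - [0, 0, 0, 0, 0, 0.02, 0.1]
    - [0, 0, 0, 0, 0, 0, 0.1]
    - [0, 0, 0, 0, 0, 0, 0.1]

```text
time: 9.0
tool_pos: [0.5431, 0.1637, 0.0341]
tcp_rot: [-2.18, -2.26, 0.005]
wrist_force: [-0.4, 0.2, -0.4]
width: 0.199
grip_force: 40.3
```

```bash
python3 go.py .5443 .164 .0132 92.2
```

```text
t 9.0 pos [0.5431 0.1637 0.0341] psi 92.05 zdown [-0.003 -0.001 -1.   ] w 0.2 grip 40.3 F [-0.4  0.2 -0.4] q [ 0.25  0.27  2.   -0.    0.88  0.21]
turn z -0.15
shift 0.0003 0.0012 0.0209
```

Call:
drive_tool:
  rows:
    - [0, 0, 0, 0, 0, 0.01, 0.1]
    - [0, 0, 0, 0, 0, 0.007, 0.1]
    - [0, 0, 0, 0, 0, 0.004, 0.1]
    - [0, 0, 0, 0, 0, 0, 0.1]
    - [0, 0, 0, 0, 0, 0, 0.1]

```text
time: 9.42
tool_pos: [0.5443, 0.1649, 0.0143]
tcp_rot: [-2.18, -2.262, 0.0]
wrist_force: [0.5, 0.1, -1.2]
width: 0.202
grip_force: 40.3
```

Call:
drive_tool:
  rows:
    - [0, 0, 0, 0, 0, 0, 0.3]
    - [0, 0, 0, 0, 0, 0, 0.3]
    - [0, 0, 0, 0, 0, 0, 0.3]
    - [0, 0, 0, 0, 0, 0, 0.3]

```text
time: 9.75
tool_pos: [0.5446, 0.1651, 0.0147]
tcp_rot: [2.179, 2.262, 0.001]
wrist_force: [0.1, -0.3, 0.6]
width: 0.299
grip_force: 0.0
```

Call:
drive_tool:
  rows:
    - [0, 0, 0, 0, 0, -0.015, 0.3]
    - [0, 0, 0, 0, 0, -0.025, 0.3]
    - [0, 0, 0, 0, 0, -0.03, 0.3]
    - [0, 0, 0, 0, 0, -0.03, 0.5]
    - [0, 0, 0, 0, 0, 0, 0.5]
    - [0, 0, 0, 0, 0, 0, 0.5]

```text
time: 10.25
tool_pos: [0.5465, 0.1656, 0.1173]
tcp_rot: [2.177, 2.26, 0.008]
wrist_force: [0.5, 0.4, -0.5]
width: 0.499
grip_force: 0.0
```

```bash
python3 go.py .651 -.1695 .12 4
```

```text
t 10.25 pos [0.5465 0.1656 0.1173] psi 92.13 zdown [ 0.006  0.002 -1.   ] w 0.5 grip 0.0 F [ 0.5  0.4 -0.5] q [0.25 0.16 1.95 0.   1.03 0.21]
turn z 88.13
shift 0.0808 0.3415 -0.0027
```

Loop tool released. Next the knife.

Call:
drive_tool:
  rows:
    - [0, 0, 7, 0, 0, 0, 0.5]
    - [0, 0, 7, 0, 0, 0, 0.5]
    - [0, 0, 7, 0, 0, 0, 0.5]
    - [0, 0, 7, 0, 0, 0, 0.5]
    - [0, 0, 7, 0, 0, 0, 0.5]
    - [0, 0, 7, 0, 0, 0, 0.5]
    - [0, 0, 7, 0, 0, 0, 0.5]
    - [0, 0, 7, 0, 0, 0, 0.5]

```text
time: 10.92
tool_pos: [0.5428, 0.1646, 0.1123]
tcp_rot: [-2.989, -0.965, 0.005]
wrist_force: [-0.1, -0.5, -0.1]
width: 0.499
grip_force: 0.0
```

Call:
drive_tool:
  rows:
    - [0, 0, 7, 0, 0, 0, 0.5]
    - [0, 0, 7, 0, 0, 0, 0.5]
    - [0, 0, 7, 0, 0, 0, 0.5]
    - [0, 0, 7, 0, 0, 0, 0.5]
    - [0, 0, 5, 0, 0, 0, 0.5]
    - [0, 0, 0, 0, 0, 0, 0.5]
    - [0, 0, 0, 0.0058, 0.0244, 0, 0.5]
    - [0, 0, 0, 0.0058, 0.0244, 0, 0.5]

```text
time: 11.58
tool_pos: [0.5574, 0.1171, 0.1129]
tcp_rot: [3.14, 0.095, -0.003]
wrist_force: [-0.2, 0.0, -0.8]
width: 0.503
grip_force: 0.0
```

Call:
drive_tool:
  rows:
    - [0, 0, 0, 0.0058, 0.0244, 0, 0.5]
    - [0, 0, 0, 0.0058, 0.0244, 0, 0.5]
    - [0, 0, 0, 0.0058, 0.0244, 0, 0.5]
    - [0, 0, 0, 0.0058, 0.0244, 0, 0.5]
    - [0, 0, 0, 0.0058, 0.0244, 0, 0.5]
    - [0, 0, 0, 0.0058, 0.0244, 0, 0.5]
    - [0, 0, 0, 0.0058, 0.0244, 0, 0.5]
    - [0, 0, 0, 0.0058, 0.0244, 0, 0.5]

```text
time: 12.25
tool_pos: [0.6148, -0.0766, 0.1129]
tcp_rot: [-3.14, -0.09, 0.003]
wrist_force: [0.2, -0.4, 0.5]
width: 0.502
grip_force: 0.0
```

Call:
drive_tool:
  rows:
    - [0, 0, 0, 0.0058, 0.0244, 0, 0.5]
    - [0, 0, 0, 0.0058, 0.0244, 0, 0.5]
    - [0, 0, 0, 0.0058, 0.0244, 0, 0.5]
    - [0, 0, 0, 0.0058, 0.0244, 0, 0.5]
    - [0, 0, 0, 0, 0, 0, 0.5]
    - [0, 0, 0, 0, 0, 0, 0.5]
    - [0, 0, 0, 0, 0, 0, 0.5]

```text
time: 12.83
tool_pos: [0.6431, -0.1712, 0.113]
tcp_rot: [-3.139, -0.087, 0.003]
wrist_force: [-0.0, 0.6, 0.1]
width: 0.499
grip_force: 0.0
```

```bash
python3 go.py .651 -.1695 .06 4
cat > see.py <<'E'
import sys
from h import *
p=wrist() if sys.argv[2]=="wrist" else read_camera(sys.argv[2]); save(sys.argv[3],p["color"])
for m in masks_of(p,sys.argv[1])[:3]:
    v,u=np.nonzero(m["mask"]);P=ray(p,np.c_[u,v],.0125)[:,:2];c=P.mean(0);d=np.linalg.svd(P-c,full_matrices=0)[2][0];t=(P-c)@d
    print(round(m["score"],2),np.round(m["bbox"]),"len",np.ptp(t).round(4),"mid",(c+d*(t.max()+t.min())/2).round(4),"yaw",np.degrees(np.arctan2(d[1],d[0])).round(1))
E
python3 see.py knife wrist w3.png
```

```text
t 12.83 pos [ 0.6431 -0.1712  0.113 ] psi 3.18 zdown [-0.002  0.001 -1.   ] w 0.5 grip 0.0 F [-0.   0.6  0.1] q [-0.3   0.34  1.73  0.    1.07  1.22]
turn z -0.82
shift 0.008 -0.0011 0.053
0.98 [312. 166. 338. 349.] len 0.1409 mid [ 0.6254 -0.1718] yaw -176.9
```

The wrist measurement gives a 140.9 mm long knife at (0.625, -0.172), yaw 3.1°, which agrees with the top view. I grip at (0.648, -0.1705).

Call:
drive_tool:
  rows:
    - [0, 0, 0, 0.005, -0.0005, 0.02, 0.5]
    - [0, 0, 0, 0, 0, 0.02, 0.5]
    - [0, 0, 0, 0, 0, 0.02, 0.5]
    - [0, 0, 0, 0, 0, 0.02, 0.5]
    - [0, 0, 0, 0, 0, 0.016, 0.5]
    - [0, 0, 0, 0, 0, 0, 0.5]
    - [0, 0, 0, 0, 0, 0, 0.5]

```text
time: 13.52
tool_pos: [0.6476, -0.1695, 0.0171]
tcp_rot: [-3.139, -0.088, 0.005]
wrist_force: [-1.0, 0.2, 1.1]
width: 0.502
grip_force: 0.0
```

```bash
python3 go.py .648 -.1705 .007 3.1
```

```text
t 13.52 pos [ 0.6476 -0.1695  0.0171] psi 3.22 zdown [-0.003  0.001 -1.   ] w 0.5 grip 0.0 F [-1.   0.2  1.1] q [-0.29  0.45  1.78  0.    0.92  1.22]
turn z 0.12
shift 0.0003 0.0011 0.0101
```

Call:
drive_tool:
  rows:
    - [0, 0, 0, 0, 0.001, 0.007, 0.5]
    - [0, 0, 0, 0, 0, 0.003, 0.5]
    - [0, 0, 0, 0, 0, 0, 0.5]
    - [0, 0, 0, 0, 0, 0, 0.1]
    - [0, 0, 0, 0, 0, 0, 0.1]
    - [0, 0, 0, 0, 0, 0, 0.1]
    - [0, 0, 0, 0, 0, 0, 0.1]
    - [0, 0, 0, 0, 0, 0, 0.1]

```text
time: 14.18
tool_pos: [0.6497, -0.1722, 0.0092]
tcp_rot: [3.14, 0.086, 0.002]
wrist_force: [-0.6, -0.3, 3.0]
width: 0.191
grip_force: 41.4
```

Call:
drive_tool:
  rows:
    - [0, 0, 0, 0, 0, -0.02, 0.1]
    - [0, 0, 0, 0, 0, -0.025, 0.1]
    - [0, 0, -6.8, 0, 0, -0.025, 0.1]
    - [0, 0, -6.8, 0, 0, -0.025, 0.1]
    - [0, 0, -6.8, 0, 0, -0.02, 0.1]
    - [0, 0, -6.8, 0, 0, 0, 0.1]
    - [0, 0, -6.8, 0, 0, 0, 0.1]
    - [0, 0, -6.8, 0, 0, 0, 0.1]

```text
time: 14.85
tool_pos: [0.6491, -0.172, 0.1238]
tcp_rot: [2.91, 1.183, 0.001]
wrist_force: [-0.7, 0.5, -0.1]
width: 0.195
grip_force: 40.9
```

Call:
drive_tool:
  rows:
    - [0, 0, -6.8, 0, 0, 0, 0.1]
    - [0, 0, -6.8, 0, 0, 0, 0.1]
    - [0, 0, -6.8, 0, 0, 0, 0.1]
    - [0, 0, -6.8, 0, 0, 0, 0.1]
    - [0, 0, -6.8, 0, 0, 0, 0.1]
    - [0, 0, -6.8, 0, 0, 0, 0.1]
    - [0, 0, -6.8, 0, 0, 0, 0.1]
    - [0, 0, 0, 0, 0, 0, 0.1]

```text
time: 15.52
tool_pos: [0.6485, -0.1718, 0.1226]
tcp_rot: [-2.188, -2.253, 0.001]
wrist_force: [0.3, -0.6, -0.9]
width: 0.197
grip_force: 40.9
```

```bash
python3 go.py .4907 .206 .12 92.2
```

```text
t 15.52 pos [ 0.6485 -0.1718  0.1226] psi 91.69 zdown [-0.001  0.    -1.   ] w 0.2 grip 40.9 F [ 0.3 -0.6 -0.9] q [-0.3   0.34  1.72  0.    1.09 -0.33]
turn z -0.51
shift 0.3836 -0.1432 0.0026
```

Call:
drive_tool:
  rows:
    - [0, 0, -0.5, 0, 0, 0, 0.1]
    - [0, 0, 0, 0.024, -0.009, 0, 0.1]
    - [0, 0, 0, 0.024, -0.009, 0, 0.1]
    - [0, 0, 0, 0.024, -0.009, 0, 0.1]
    - [0, 0, 0, 0.024, -0.009, 0, 0.1]
    - [0, 0, 0, 0.024, -0.009, 0, 0.1]
    - [0, 0, 0, 0.024, -0.009, 0, 0.1]
    - [0, 0, 0, 0.024, -0.009, 0, 0.1]

```text
time: 16.18
tool_pos: [0.5794, -0.0053, 0.1232]
tcp_rot: [-2.185, -2.257, 0.0]
wrist_force: [0.3, 0.3, -0.9]
width: 0.195
grip_force: 40.9
```

Call:
drive_tool:
  rows:
    - [0, 0, 0, 0.024, -0.009, 0, 0.1]
    - [0, 0, 0, 0.024, -0.009, 0, 0.1]
    - [0, 0, 0, 0.024, -0.009, 0, 0.1]
    - [0, 0, 0, 0.024, -0.009, 0, 0.1]
    - [0, 0, 0, 0.024, -0.009, 0, 0.1]
    - [0, 0, 0, 0.024, -0.009, 0, 0.1]
    - [0, 0, 0, 0.024, -0.009, 0, 0.1]
    - [0, 0, 0, 0.024, -0.009, 0, 0.1]

```text
time: 16.85
tool_pos: [0.5006, 0.1841, 0.1233]
tcp_rot: [2.185, 2.257, 0.0]
wrist_force: [0.8, 0.7, -0.8]
width: 0.198
grip_force: 40.9
```

Call:
drive_tool:
  rows:
    - [0, 0, 0, 0.024, -0.009, 0, 0.1]
    - [0, 0, 0, 0, 0, 0.02, 0.1]
    - [0, 0, 0, 0, 0, 0.02, 0.1]
    - [0, 0, 0, 0, 0, 0.02, 0.1]
    - [0, 0, 0, 0, 0, 0, 0.1]
    - [0, 0, 0, 0, 0, 0, 0.1]

```text
time: 17.35
tool_pos: [0.4901, 0.2063, 0.0621]
tcp_rot: [-2.183, -2.258, 0.005]
wrist_force: [0.9, 0.3, -0.2]
width: 0.196
grip_force: 40.9
```

```bash
python3 go.py .4907 .206 .0145 92.2
```

```text
t 17.35 pos [0.4901 0.2063 0.0621] psi 91.94 zdown [-0.003 -0.001 -1.   ] w 0.2 grip 40.9 F [ 0.9  0.3 -0.2] q [0.35 0.17 2.06 0.   0.92 0.32]
turn z -0.26
shift -0.0003 0.0006 0.0476
```

Call:
drive_tool:
  rows:
    - [0, 0, -0.2, 0, 0, 0.016, 0.1]
    - [0, 0, 0, 0, 0, 0.014, 0.1]
    - [0, 0, 0, 0, 0, 0.01, 0.1]
    - [0, 0, 0, 0, 0, 0.006, 0.1]
    - [0, 0, 0, 0, 0, 0.002, 0.1]
    - [0, 0, 0, 0, 0, 0, 0.1]
    - [0, 0, 0, 0, 0, 0, 0.1]

```text
time: 17.93
tool_pos: [0.4922, 0.2069, 0.016]
tcp_rot: [2.178, 2.264, 0.002]
wrist_force: [0.2, -0.2, -0.1]
width: 0.197
grip_force: 40.9
```

```bash
python3 go.py .4907 .206 .0135 92.2
```

```text
t 17.93 pos [0.4922 0.2069 0.016 ] psi 92.21 zdown [ 0.001  0.    -1.   ] w 0.2 grip 40.9 F [ 0.2 -0.2 -0.1] q [0.35 0.23 2.08 0.   0.82 0.31]
turn z 0.01
shift -0.0008 -0.0015 0.0025
```

Call:
drive_tool:
  rows:
    - [0, 0, 0, -0.0005, -0.0015, 0.002, 0.1]
    - [0, 0, 0, 0, 0, 0, 0.1]
    - [0, 0, 0, 0, 0, 0, 0.3]
    - [0, 0, 0, 0, 0, 0, 0.3]
    - [0, 0, 0, 0, 0, 0, 0.3]
    - [0, 0, 0, 0, 0, 0, 0.3]

```text
time: 18.43
tool_pos: [0.4899, 0.2061, 0.0133]
tcp_rot: [-2.178, -2.264, 0.0]
wrist_force: [-0.2, -0.5, 0.6]
width: 0.3
grip_force: 0.0
```

Call:
drive_tool:
  rows:
    - [0, 0, 0, 0, 0, -0.015, 0.3]
    - [0, 0, 0, 0, 0, -0.025, 0.3]
    - [0, 0, 0, 0, 0, -0.03, 0.3]
    - [0, 0, 0, 0, 0, -0.03, 0.5]
    - [0, 0, 7, 0, 0, 0, 0.5]
    - [0, 0, 7, 0, 0, 0, 0.5]
    - [0, 0, 7, 0, 0, 0, 0.5]
    - [0, 0, 7, 0, 0, 0, 0.5]

```text
time: 19.1
tool_pos: [0.49, 0.2062, 0.1136]
tcp_rot: [2.666, 1.662, 0.001]
wrist_force: [0.2, 0.5, -0.0]
width: 0.5
grip_force: 0.0
```

Call:
drive_tool:
  rows:
    - [0, 0, 7, 0, 0, 0, 0.5]
    - [0, 0, 7, 0, 0, 0, 0.5]
    - [0, 0, 7, 0, 0, 0, 0.5]
    - [0, 0, 7, 0, 0, 0, 0.5]
    - [0, 0, 7, 0, 0, 0, 0.5]
    - [0, 0, 7, 0, 0, 0, 0.5]
    - [0, 0, 7, 0, 0, 0, 0.5]
    - [0, 0, 7, 0, 0, 0, 0.5]

```text
time: 19.77
tool_pos: [0.4898, 0.2061, 0.1131]
tcp_rot: [3.134, 0.216, -0.001]
wrist_force: [-1.0, -0.1, 0.1]
width: 0.497
grip_force: 0.0
```

```bash
python3 go.py .468 -.1665 .1 2
```

```text
t 19.77 pos [0.4898 0.2061 0.1131] psi 7.88 zdown [-0. -0. -1.] w 0.5 grip 0.0 F [-1.  -0.1  0.1] q [0.35 0.1  2.03 0.   1.01 1.78]
turn z 5.88
shift -0.0348 0.3716 0.0131
```

Call:
drive_tool:
  rows:
    - [0, 0, 5.9, 0, 0, 0, 0.5]
    - [0, 0, 0, -0.0023, 0.0248, 0, 0.5]
    - [0, 0, 0, -0.0023, 0.0248, 0, 0.5]
    - [0, 0, 0, -0.0023, 0.0248, 0, 0.5]
    - [0, 0, 0, -0.0023, 0.0248, 0, 0.5]
    - [0, 0, 0, -0.0023, 0.0248, 0, 0.5]
    - [0, 0, 0, -0.0023, 0.0248, 0, 0.5]
    - [0, 0, 0, -0.0023, 0.0248, 0, 0.5]

```text
time: 20.43
tool_pos: [0.4806, 0.031, 0.1132]
tcp_rot: [-3.141, -0.064, 0.0]
wrist_force: [0.2, -0.2, 0.3]
width: 0.503
grip_force: 0.0
```

Call:
drive_tool:
  rows:
    - [0, 0, 0, -0.0023, 0.0248, 0, 0.5]
    - [0, 0, 0, -0.0023, 0.0248, 0, 0.5]
    - [0, 0, 0, -0.0023, 0.0248, 0, 0.5]
    - [0, 0, 0, -0.0023, 0.0248, 0, 0.5]
    - [0, 0, 0, -0.0023, 0.0248, 0, 0.5]
    - [0, 0, 0, -0.0023, 0.0248, 0, 0.5]
    - [0, 0, 0, -0.0023, 0.0248, 0, 0.5]
    - [0, 0, 0, -0.0023, 0.0248, 0, 0.5]

```text
time: 21.1
tool_pos: [0.4703, -0.1681, 0.1133]
tcp_rot: [-3.141, -0.064, 0.0]
wrist_force: [0.1, -0.7, -1.3]
width: 0.505
grip_force: 0.0
```

Call:
drive_tool:
  rows:
    - [0, 0, 0, 0, 0, 0, 0.5]
    - [0, 0, 0, 0, 0, 0, 0.5]
    - [0, 0, 0, 0, 0, 0, 0.5]

```text
time: 21.35
tool_pos: [0.4704, -0.1666, 0.1131]
tcp_rot: [-3.14, -0.063, 0.001]
wrist_force: [-0.2, -0.2, -0.4]
width: 0.505
grip_force: 0.0
```

```bash
python3 see.py needle wrist w4.png; python3 see.py needle top t2.png;python3 go.py .468 -.1665 .007 2
```

```text
0.94 [314. 178. 340. 355.] len 0.1407 mid [ 0.4436 -0.1681] yaw -178.4
t 21.55 pos [ 0.4706 -0.1659  0.1132] psi 2.41 zdown [-0.  0. -1.] w 0.5 grip 0.0 F [ 0.3  0.3 -0.1] q [-0.39  0.04  2.09  0.    1.01  1.14]
turn z 0.41
shift -0.0026 0.0005 0.1062
```

View pics/t2.png

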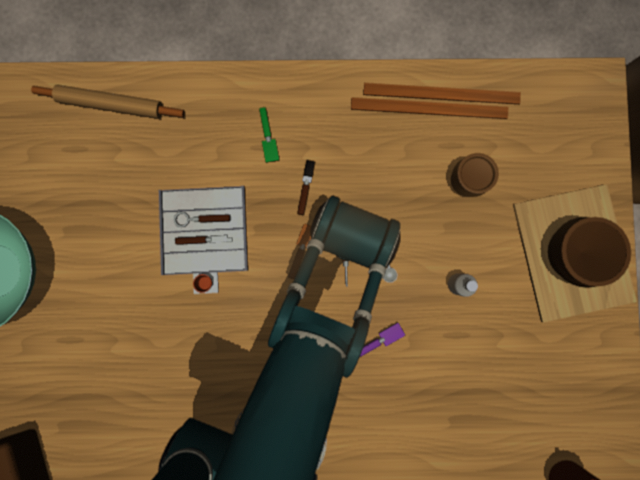

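The loop tool at (203,218) lies in bay 3 and the knife at (203,240) in bay 2, both lengthwise. The needle measures 140.7 mm; I grip at (0.466, -0.1675).

Call:
drive_tool:
  rows:
    - [0, 0, 0.6, -0.0045, 0.0014, 0.02, 0.5]
    - [0, 0, 0, 0, 0, 0.02, 0.5]
    - [0, 0, 0, 0, 0, 0.02, 0.5]
    - [0, 0, 0, 0, 0, 0.02, 0.5]
    - [0, 0, 0, 0, 0, 0.012, 0.5]
    - [0, 0, 0, 0, 0, 0, 0.5]
    - [0, 0, 0, 0, 0, 0, 0.5]

```text
time: 22.13
tool_pos: [0.4656, -0.1676, 0.0207]
tcp_rot: [-3.14, -0.049, 0.003]
wrist_force: [0.3, -0.0, 0.1]
width: 0.499
grip_force: 0.0
```

```bash
python3 go.py .466 -.1675 .0075 1.7
```

```text
t 22.13 pos [ 0.4656 -0.1676  0.0207] psi 1.79 zdown [-0.002  0.001 -1.   ] w 0.5 grip 0.0 F [ 0.3 -0.   0.1] q [-0.4   0.16  2.16  0.    0.82  1.14]
turn z 0.09
shift 0.0004 -0.0001 0.0132
```

Call:
drive_tool:
  rows:
    - [0, 0, 0, 0, 0, 0.008, 0.5]
    - [0, 0, 0, 0, 0, 0.005, 0.5]
    - [0, 0, 0, 0, 0, 0, 0.5]
    - [0, 0, 0, 0, 0, 0, 0.1]
    - [0, 0, 0, 0, 0, 0, 0.1]
    - [0, 0, 0, 0, 0, 0, 0.1]
    - [0, 0, 0, 0, 0, 0, 0.1]
    - [0, 0, 0, 0, 0, 0, 0.1]

```text
time: 22.8
tool_pos: [0.4668, -0.1688, 0.0089]
tcp_rot: [3.141, 0.047, 0.002]
wrist_force: [0.3, 0.1, 2.9]
width: 0.195
grip_force: 41.0
```

Call:
drive_tool:
  rows:
    - [0, 0, 0, 0, 0, -0.02, 0.1]
    - [0, 0, 0, 0, 0, -0.025, 0.1]
    - [0, 0, -6.9, 0, 0, -0.025, 0.1]
    - [0, 0, -6.9, 0, 0, -0.025, 0.1]
    - [0, 0, -6.9, 0, 0, -0.02, 0.1]
    - [0, 0, -6.9, 0, 0, 0, 0.1]
    - [0, 0, -6.9, 0, 0, 0, 0.1]
    - [0, 0, -6.9, 0, 0, 0, 0.1]

```text
time: 23.47
tool_pos: [0.4664, -0.1686, 0.1239]
tcp_rot: [2.918, 1.163, 0.001]
wrist_force: [-0.7, -1.0, -1.2]
width: 0.196
grip_force: 40.6
```

Call:
drive_tool:
  rows:
    - [0, 0, -6.9, 0, 0, 0, 0.1]
    - [0, 0, -6.9, 0, 0, 0, 0.1]
    - [0, 0, -6.9, 0, 0, 0, 0.1]
    - [0, 0, -6.9, 0, 0, 0, 0.1]
    - [0, 0, -6.9, 0, 0, 0, 0.1]
    - [0, 0, -6.9, 0, 0, 0, 0.1]
    - [0, 0, -6.9, 0, 0, 0, 0.1]
    - [0, 0, 0, 0, 0, 0, 0.1]

```text
time: 24.13
tool_pos: [0.4659, -0.1684, 0.123]
tcp_rot: [-2.19, -2.252, 0.0]
wrist_force: [-0.6, -0.5, 0.0]
width: 0.196
grip_force: 40.6
```

```bash
python3 go.py .5947 .21 .12 92.2
```

```text
t 24.13 pos [ 0.4659 -0.1684  0.123 ] psi 91.6 zdown [-0.001  0.    -1.   ] w 0.2 grip 40.6 F [-0.6 -0.5  0. ] q [-0.4   0.02  2.09  0.    1.03 -0.42]
turn z -0.6
shift 0.3732 0.1432 0.003
```

16 rows of (0.0234, 0.009), the last of them with the descent.

Call:
drive_tool:
  rows:
    - [0, 0, -0.6, 0, 0, 0, 0.1]
    - [0, 0, 0, 0.0234, 0.009, 0, 0.1]
    - [0, 0, 0, 0.0234, 0.009, 0, 0.1]
    - [0, 0, 0, 0.0234, 0.009, 0, 0.1]
    - [0, 0, 0, 0.0234, 0.009, 0, 0.1]
    - [0, 0, 0, 0.0234, 0.009, 0, 0.1]
    - [0, 0, 0, 0.0234, 0.009, 0, 0.1]
    - [0, 0, 0, 0.0234, 0.009, 0, 0.1]

```text
time: 24.8
tool_pos: [0.5236, -0.0014, 0.1232]
tcp_rot: [-2.185, -2.257, 0.0]
wrist_force: [0.2, -0.4, -0.9]
width: 0.194
grip_force: 40.6
```

Call:
drive_tool:
  rows:
    - [0, 0, 0, 0.0234, 0.009, 0, 0.1]
    - [0, 0, 0, 0.0234, 0.009, 0, 0.1]
    - [0, 0, 0, 0.0234, 0.009, 0, 0.1]
    - [0, 0, 0, 0.0234, 0.009, 0, 0.1]
    - [0, 0, 0, 0.0234, 0.009, 0, 0.1]
    - [0, 0, 0, 0.0234, 0.009, 0, 0.1]
    - [0, 0, 0, 0.0234, 0.009, 0, 0.1]
    - [0, 0, 0, 0.0234, 0.009, 0, 0.1]

```text
time: 25.47
tool_pos: [0.5888, 0.1883, 0.1231]
tcp_rot: [-2.185, -2.257, 0.0]
wrist_force: [-0.1, 0.3, -0.7]
width: 0.198
grip_force: 40.6
```

Call:
drive_tool:
  rows:
    - [0, 0, 0, 0.0234, 0.009, 0, 0.1]
    - [0, 0, 0, 0, 0, 0.02, 0.1]
    - [0, 0, 0, 0, 0, 0.02, 0.1]
    - [0, 0, 0, 0, 0, 0.02, 0.1]
    - [0, 0, 0, 0, 0, 0, 0.1]
    - [0, 0, 0, 0, 0, 0, 0.1]
    - [0, 0, 0, 0, 0, 0, 0.1]

```text
time: 26.05
tool_pos: [0.5974, 0.2108, 0.064]
tcp_rot: [2.183, 2.259, 0.001]
wrist_force: [-0.3, -0.2, 0.6]
width: 0.195
grip_force: 40.6
```

```bash
python3 go.py .5947 .21 .0138 92.2
```

```text
t 26.05 pos [0.5974 0.2108 0.064 ] psi 91.96 zdown [ 0.001  0.    -1.   ] w 0.2 grip 40.6 F [-0.3 -0.2  0.6] q [0.3  0.33 1.84 0.   0.96 0.27]
turn z -0.24
shift -0.0007 -0.0027 0.0502
```

Call:
drive_tool:
  rows:
    - [0, 0, -0.2, -0.0007, -0.0025, 0.018, 0.1]
    - [0, 0, 0, 0, 0, 0.014, 0.1]
    - [0, 0, 0, 0, 0, 0.01, 0.1]
    - [0, 0, 0, 0, 0, 0.006, 0.1]
    - [0, 0, 0, 0, 0, 0, 0.1]
    - [0, 0, 0, 0, 0, 0, 0.1]
    - [0, 0, 0, 0, 0, 0, 0.1]

```text
time: 26.63
tool_pos: [0.5947, 0.21, 0.0155]
tcp_rot: [2.178, 2.264, 0.0]
wrist_force: [-0.6, 0.3, -0.0]
width: 0.195
grip_force: 40.6
```

```bash
python3 go.py .5947 .21 .0138 92.2
```

```text
t 26.63 pos [0.5947 0.21   0.0155] psi 92.22 zdown [ 0.  0. -1.] w 0.19 grip 40.6 F [-0.6  0.3 -0. ] q [0.3  0.39 1.87 0.   0.88 0.26]
turn z 0.02
shift -0.0 0.0 0.0017
```

Call:
drive_tool:
  rows:
    - [0, 0, 0, 0, 0, 0.0015, 0.1]
    - [0, 0, 0, 0, 0, 0, 0.1]
    - [0, 0, 0, 0, 0, 0, 0.3]
    - [0, 0, 0, 0, 0, 0, 0.3]
    - [0, 0, 0, 0, 0, 0, 0.3]
    - [0, 0, 0, 0, 0, 0, 0.3]

```text
time: 27.13
tool_pos: [0.5944, 0.21, 0.0139]
tcp_rot: [2.178, 2.264, 0.0]
wrist_force: [-0.3, -0.2, -0.4]
width: 0.303
grip_force: 0.0
```

Call:
drive_tool:
  rows:
    - [0, 0, 0, 0, 0, -0.015, 0.3]
    - [0, 0, 0, 0, 0, -0.025, 0.3]
    - [0, 0, 0, 0, 0, -0.03, 0.3]
    - [0, 0, 0, 0, 0, -0.03, 0.5]
    - [0, 0, -6.7, 0, 0, 0, 0.5]
    - [0, 0, -6.7, 0, 0, 0, 0.5]
    - [0, 0, -6.7, 0, 0, 0, 0.5]
    - [0, 0, -6.7, 0, 0, 0, 0.5]

```text
time: 27.8
tool_pos: [0.5945, 0.21, 0.1143]
tcp_rot: [1.586, 2.711, 0.001]
wrist_force: [-0.7, -0.5, -0.6]
width: 0.502
grip_force: 0.0
```

Call:
drive_tool:
  rows:
    - [0, 0, -6.7, 0, 0, 0, 0.5]
    - [0, 0, -6.7, 0, 0, 0, 0.5]
    - [0, 0, -6.7, 0, 0, 0, 0.5]
    - [0, 0, -6.7, 0, 0, 0, 0.5]
    - [0, 0, -6.7, 0, 0, 0, 0.5]
    - [0, 0, -6.7, 0, 0, 0, 0.5]
    - [0, 0, 0, 0, 0, 0, 0.5]

```text
time: 28.38
tool_pos: [0.5943, 0.2099, 0.1138]
tcp_rot: [-0.562, -3.091, 0.0]
wrist_force: [0.4, 0.5, 0.2]
width: 0.5
grip_force: 0.0
```

```bash
python3 go.py .4415 -.048 .11 159
```

```text
t 28.38 pos [0.5943 0.2099 0.1138] psi 159.39 zdown [-0. -0. -1.] w 0.5 grip 0.0 F [0.4 0.5 0.2] q [ 0.3   0.28  1.82 -0.    1.05 -0.91]
turn z 0.39
shift 0.0503 -0.2956 0.0038
```

Call:
drive_tool:
  rows:
    - [0, 0, 0.4, 0, 0, 0, 0.5]
    - [0, 0, 0, 0.0042, -0.0246, 0, 0.5]
    - [0, 0, 0, 0.0042, -0.0246, 0, 0.5]
    - [0, 0, 0, 0.0042, -0.0246, 0, 0.5]
    - [0, 0, 0, 0.0042, -0.0246, 0, 0.5]
    - [0, 0, 0, 0.0042, -0.0246, 0, 0.5]
    - [0, 0, 0, 0.0042, -0.0246, 0, 0.5]
    - [0, 0, 0, 0.0042, -0.0246, 0, 0.5]

```text
time: 29.05
tool_pos: [0.5041, 0.0591, 0.1138]
tcp_rot: [0.582, 3.087, -0.0]
wrist_force: [0.1, 0.2, -0.2]
width: 0.5
grip_force: 0.0
```

Call:
drive_tool:
  rows:
    - [0, 0, 0, 0.0042, -0.0246, 0, 0.5]
    - [0, 0, 0, 0.0042, -0.0246, 0, 0.5]
    - [0, 0, 0, 0.0042, -0.0246, 0, 0.5]
    - [0, 0, 0, 0.0042, -0.0246, 0, 0.5]
    - [0, 0, 0, 0.0042, -0.0246, 0, 0.5]
    - [0, 0, 0, 0, 0, 0, 0.5]
    - [0, 0, 0, 0, 0, 0, 0.5]
    - [0, 0, 0, 0, 0, 0, 0.5]

```text
time: 29.72
tool_pos: [0.4412, -0.047, 0.1141]
tcp_rot: [0.581, 3.086, 0.001]
wrist_force: [0.2, 0.2, -0.4]
width: 0.496
grip_force: 0.0
```

```bash
python3 see.py paddle wrist w5.png; python3 go.py .4415 -.048 .007 159
```

```text
0.86 [466. 458. 501. 480.] len 0.0345 mid [0.7006 0.0099] yaw 32.8
0.76 [298. 170. 342. 350.] len 0.1399 mid [ 0.4598 -0.0564] yaw -21.2
t 29.82 pos [ 0.4415 -0.0466  0.114 ] psi 158.81 zdown [ 0.001  0.    -1.   ] w 0.5 grip 0.0 F [ 0.1  0.4 -0.5] q [-0.16 -0.07  2.2   0.    1.01 -1.36]
turn z -0.19
shift -0.0006 -0.0013 0.107
```

View pics/w5.png

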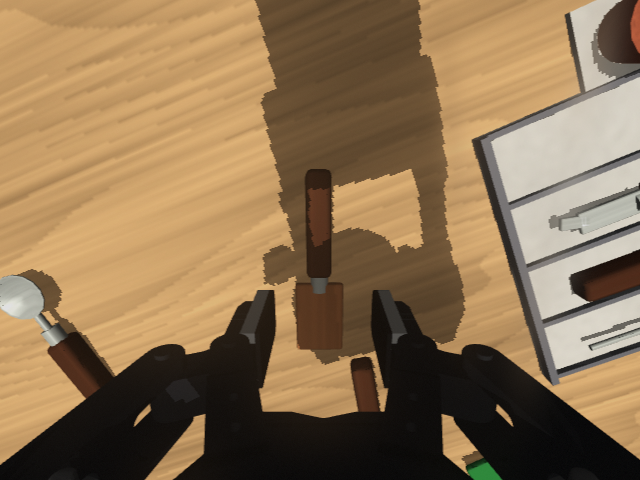

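The wrist view shows the brown paddle, handle (318,225) and head (320,315), 139.9 mm long. The grip point is (0.4393, -0.0484).

Call:
drive_tool:
  rows:
    - [0, 0, 0, 0.0014, -0.0025, 0.02, 0.5]
    - [0, 0, 0, 0, 0, 0.02, 0.5]
    - [0, 0, 0, 0, 0, 0.02, 0.5]
    - [0, 0, 0, 0, 0, 0.02, 0.5]
    - [0, 0, 0, 0, 0, 0.012, 0.5]
    - [0, 0, 0, 0, 0, 0, 0.5]
    - [0, 0, 0, 0, 0, 0, 0.5]

```text
time: 30.4
tool_pos: [0.4382, -0.0482, 0.0212]
tcp_rot: [-0.575, -3.086, -0.0]
wrist_force: [1.3, 2.0, -0.0]
width: 0.5
grip_force: 0.0
```

```bash
python3 go.py .4393 -.0484 .0075 158.8
```

```text
t 30.4 pos [ 0.4382 -0.0482  0.0212] psi 158.88 zdown [-0.002  0.    -1.   ] w 0.5 grip 0.0 F [ 1.3  2.  -0. ] q [-0.17  0.07  2.27  0.    0.81 -1.37]
turn z 0.08
shift -0.0011 0.0002 0.0137
```

Call:
drive_tool:
  rows:
    - [0, 0, 0, -0.0008, 0, 0.008, 0.5]
    - [0, 0, 0, 0, 0, 0.005, 0.5]
    - [0, 0, 0, 0, 0, 0, 0.5]
    - [0, 0, 0, 0, 0, 0, 0.1]
    - [0, 0, 0, 0, 0, 0, 0.1]
    - [0, 0, 0, 0, 0, 0, 0.1]
    - [0, 0, 0, 0, 0, 0, 0.1]
    - [0, 0, 0, 0, 0, 0, 0.1]

```text
time: 31.07
tool_pos: [0.4399, -0.0493, 0.0093]
tcp_rot: [0.577, 3.087, 0.0]
wrist_force: [-1.3, 0.2, 3.0]
width: 0.196
grip_force: 41.0
```

Call:
drive_tool:
  rows:
    - [0, 0, 0, 0, 0, -0.02, 0.1]
    - [0, 0, 0, 0, 0, -0.025, 0.1]
    - [0, 0, 6.7, 0, 0, -0.025, 0.1]
    - [0, 0, 6.7, 0, 0, -0.025, 0.1]
    - [0, 0, 6.7, 0, 0, -0.02, 0.1]
    - [0, 0, 6.7, 0, 0, 0, 0.1]
    - [0, 0, 6.7, 0, 0, 0, 0.1]
    - [0, 0, 6.7, 0, 0, 0, 0.1]

```text
time: 31.73
tool_pos: [0.4395, -0.0493, 0.1244]
tcp_rot: [1.611, 2.696, 0.001]
wrist_force: [-0.6, 0.0, -0.5]
width: 0.193
grip_force: 40.6
```

Call:
drive_tool:
  rows:
    - [0, 0, 6.7, 0, 0, 0, 0.1]
    - [0, 0, 6.7, 0, 0, 0, 0.1]
    - [0, 0, 6.7, 0, 0, 0, 0.1]
    - [0, 0, 6.7, 0, 0, 0, 0.1]
    - [0, 0, 0, 0, 0, 0, 0.1]

```text
time: 32.15
tool_pos: [0.439, -0.0492, 0.1236]
tcp_rot: [-2.189, -2.253, 0.0]
wrist_force: [0.2, 0.3, -0.4]
width: 0.197
grip_force: 40.6
```

```bash
python3 go.py .4388 .204 .12 92.2
```

```text
t 32.15 pos [ 0.439  -0.0492  0.1236] psi 91.66 zdown [-0.  0. -1.] w 0.2 grip 40.6 F [ 0.2  0.3 -0.4] q [-0.17 -0.09  2.19 -0.    1.03 -0.2 ]
turn z -0.54
shift 0.253 0.0095 0.0036
```

Call:
drive_tool:
  rows:
    - [0, 0, -0.5, 0, 0, 0, 0.1]
    - [0, 0, 0, 0.023, 0.0009, 0, 0.1]
    - [0, 0, 0, 0.023, 0.0009, 0, 0.1]
    - [0, 0, 0, 0.023, 0.0009, 0, 0.1]
    - [0, 0, 0, 0.023, 0.0009, 0, 0.1]
    - [0, 0, 0, 0.023, 0.0009, 0, 0.1]
    - [0, 0, 0, 0.023, 0.0009, 0, 0.1]
    - [0, 0, 0, 0.023, 0.0009, 0, 0.1]

```text
time: 32.82
tool_pos: [0.4389, 0.113, 0.1237]
tcp_rot: [2.172, 2.27, -0.0]
wrist_force: [1.0, -0.6, -0.4]
width: 0.197
grip_force: 40.6
```

Call:
drive_tool:
  rows:
    - [0, 0, 0, 0.023, 0.0009, 0, 0.1]
    - [0, 0, 0, 0.023, 0.0009, 0, 0.1]
    - [0, 0, 0, 0.023, 0.0009, 0, 0.1]
    - [0, 0, 0, 0.023, 0.0009, 0, 0.1]
    - [0, 0, 0, 0, 0, 0.02, 0.1]
    - [0, 0, 0, 0, 0, 0.02, 0.1]
    - [0, 0, 0, 0, 0, 0, 0.1]
    - [0, 0, 0, 0, 0, 0, 0.1]

```text
time: 33.48
tool_pos: [0.4374, 0.2035, 0.0826]
tcp_rot: [-2.172, -2.268, 0.005]
wrist_force: [-0.5, -0.3, -0.0]
width: 0.195
grip_force: 40.6
```

```bash
python3 go.py .4388 .204 .0138 92.2
python3 - <<'E'
from h import *
save("w6.png",wrist()["color"])
E
```

```text
t 33.48 pos [0.4374 0.2035 0.0826] psi 92.47 zdown [-0.003 -0.001 -1.   ] w 0.2 grip 40.6 F [-0.5 -0.3 -0. ] q [ 0.38  0.05  2.15 -0.    0.95  0.34]
turn z 0.27
shift 0.0005 0.0014 0.0688
```

View pics/w6.png

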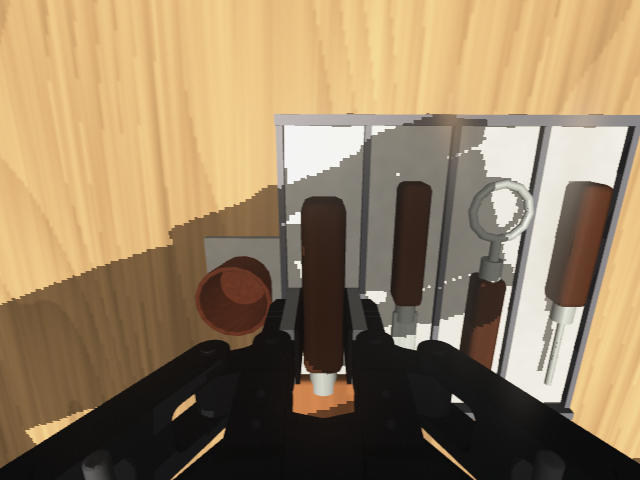

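The wrist view shows the paddle held over bay 1 with handle (323,285), the cup at (235,298) beside the left finger, and the knife, loop and needle in bays 2 to 4. I lower it slowly and watch the force near the cup.

Call:
drive_tool:
  rows:
    - [0, 0, 0.2, 0, 0.0008, 0.015, 0.1]
    - [0, 0, 0, 0, 0, 0.015, 0.1]
    - [0, 0, 0, 0, 0, 0.01, 0.1]
    - [0, 0, 0, 0, 0, 0, 0.1]
    - [0, 0, 0, 0, 0, 0, 0.1]

```text
time: 33.95
tool_pos: [0.4398, 0.2038, 0.0441]
tcp_rot: [-2.18, -2.262, 0.0]
wrist_force: [0.2, -0.3, -0.3]
width: 0.195
grip_force: 40.6
```

Call:
drive_tool:
  rows:
    - [0, 0, 0, 0, 0, 0.01, 0.1]
    - [0, 0, 0, 0, 0, 0.008, 0.1]
    - [0, 0, 0, 0, 0, 0.006, 0.1]
    - [0, 0, 0, 0, 0, 0.003, 0.1]
    - [0, 0, 0, 0, 0, 0, 0.1]
    - [0, 0, 0, 0, 0, 0, 0.1]

```text
time: 34.45
tool_pos: [0.4395, 0.2039, 0.0164]
tcp_rot: [-2.179, -2.262, 0.001]
wrist_force: [0.5, -0.1, -0.6]
width: 0.197
grip_force: 40.6
```

```bash
python3 go.py .4388 .204 .0138 92.2
```

```text
t 34.45 pos [0.4395 0.2039 0.0164] psi 92.13 zdown [-0.001 -0.    -1.   ] w 0.2 grip 40.6 F [ 0.5 -0.1 -0.6] q [0.38 0.15 2.19 0.   0.8  0.35]
turn z -0.07
shift 0.0001 -0.0007 0.0026
```

Call:
drive_tool:
  rows:
    - [0, 0, 0, 0, -0.0005, 0.002, 0.1]
    - [0, 0, 0, 0, 0, 0, 0.1]
    - [0, 0, 0, 0, 0, 0, 0.27]
    - [0, 0, 0, 0, 0, 0, 0.27]
    - [0, 0, 0, 0, 0, 0, 0.27]
    - [0, 0, 0, 0, 0, 0, 0.27]

```text
time: 34.95
tool_pos: [0.4395, 0.2041, 0.015]
tcp_rot: [2.18, 2.262, 0.001]
wrist_force: [0.9, -0.6, -0.6]
width: 0.27
grip_force: 0.0
```

Call:
drive_tool:
  rows:
    - [0, 0, 0, 0, 0, -0.015, 0.27]
    - [0, 0, 0, 0, 0, -0.025, 0.27]
    - [0, 0, 0, 0, 0, -0.03, 0.27]
    - [0, 0, 0, 0, 0, -0.03, 0.27]
    - [0, 0, 0, 0, 0, -0.03, 0.27]
    - [0, 0, 0, -0.02, 0, -0.02, 0.27]
    - [0, 0, 0, -0.025, 0, 0, 0.27]
    - [0, 0, 0, -0.025, 0, 0, 0.27]

```text
time: 35.62
tool_pos: [0.4435, 0.1341, 0.1674]
tcp_rot: [2.176, 2.262, 0.007]
wrist_force: [1.0, 0.2, 0.1]
width: 0.272
grip_force: 0.0
```

Call:
drive_tool:
  rows:
    - [0, 0, 0, -0.025, 0, 0, 0.3]
    - [0, 0, 0, -0.025, 0, 0, 0.3]
    - [0, 0, 0, -0.025, 0, 0, 0.3]
    - [0, 0, 0, -0.025, 0, 0, 0.3]
    - [0, 0, 0, -0.025, 0, 0, 0.3]
    - [0, 0, 0, -0.025, 0, 0, 0.3]
    - [0, 0, 0, 0, 0, 0, 0.3]
    - [0, 0, 0, 0, 0, 0, 0.3]

```text
time: 36.28
tool_pos: [0.4474, -0.0168, 0.1649]
tcp_rot: [-2.183, -2.259, -0.0]
wrist_force: [0.1, 0.4, -0.0]
width: 0.302
grip_force: 0.0
```

```bash
python3 go.py
python3 - <<'E'
from h import *
p=read_camera("top"); im=p["color"]
# rectify the tray plane (z=.02): 3 px/mm, tray frame
K=np.array(p["intrinsics"]);T=np.linalg.inv(p["world_from_camera"]);a=np.radians(2.2)
yy,xx=np.mgrid[-.11:.11:440j,-.165:.11:550j]
X=.5175+xx*np.cos(a)-yy*np.sin(a);Y=.185+xx*np.sin(a)+yy*np.cos(a)
C=np.stack([X,Y,X*0+.018],-1)@T[:3,:3].T+T[:3,3]
u=K[0,0]*C[...,0]/-C[...,2]+K[0,2];v=-K[1,1]*C[...,1]/-C[...,2]+K[1,2]
o=cv2.remap(im,u.astype(np.float32),v.astype(np.float32),cv2.INTER_CUBIC)
for x in(-78,-26,26,78): cv2.circle(o,(int((x+165)*2),220),3,(0,0,255),1)
save("tray.png",o)
for n in["paddle","knife","loop","needle","brush","spoon","pot","bottle"]:
    for m in masks_of(p,n):
        if m["score"]<.4: continue
        v,u=np.nonzero(m["mask"]);P=ray(p,np.c_[u,v],.018 if n in("paddle","knife","loop","needle") else .0125)[:,:2]
        d=P-[.5175,.185];t=np.c_[d[:,0]*np.cos(a)+d[:,1]*np.sin(a),-d[:,0]*np.sin(a)+d[:,1]*np.cos(a)]
        print(n,round(m["score"],2),np.round(m["bbox"]),"world",P.mean(0).round(3),"tray mm",((t.min(0)+t.max(0))*500).round(1))
E
```

```text
t 36.28 pos [ 0.4474 -0.0168  0.1649] psi 91.96 zdown [ 0.  0. -1.] w 0.3 grip 0.0 F [ 0.1  0.4 -0. ] q [-0.09 -0.12  2.14  0.    1.12 -0.13]
paddle 0.62 [352. 321. 405. 358.] world [ 0.242 -0.25 ] tray mm [-292.3 -416.8]
knife 0.53 [178. 238. 208. 246.] world [0.492 0.215] tray mm [-25.   32.9]
loop 0.76 [187. 216. 230. 221.] world [0.546 0.186] tray mm [ 28.2 -14.3]
needle 0.56 [175. 193. 214. 201.] world [0.596 0.209] tray mm [79.4 18.7]
brush 0.95 [298. 163. 314. 217.] world [ 0.629 -0.072] tray mm [  95.6 -262.2]
spoon 0.78 [385. 226. 398. 281.] world [ 0.448 -0.273] tray mm [ -82.  -457.7]
spoon 0.69 [177. 237. 207. 244.] world [0.493 0.219] tray mm [-23.1  34.6]
pot 0.94 [448. 153. 499. 194.] world [ 0.648 -0.494] tray mm [ 106.2 -682.9]
pot 0.45 [384. 226. 399. 283.] world [ 0.446 -0.273] tray mm [ -82.  -457.8]
bottle 0.72 [448. 272. 477. 298.] world [ 0.375 -0.457] tray mm [-166.7 -635.4]
```

View pics/tray.png

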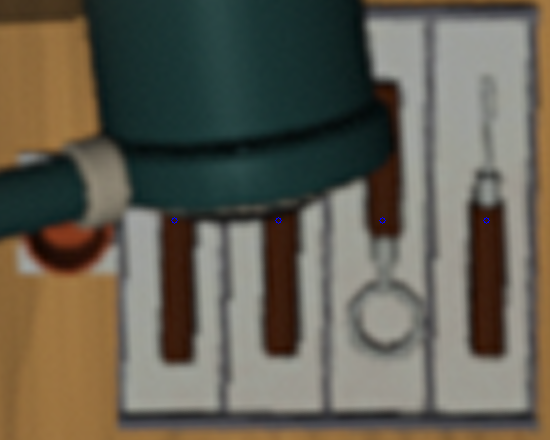

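The arm hides part of the tray, but the handles at pixel x = 177, 280, 385 and 487 sit on their bay lines, and the tool ends lie about 70 mm from the middle as they should. One scene view will check the paddle and cup.

Run:
```python
from h import *
p=read_camera("scene"); save("s2.png",cv2.resize(p["color"][100:420,140:540],(800,640))[:600])
```

```text
(no output)
```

View pics/s2.png

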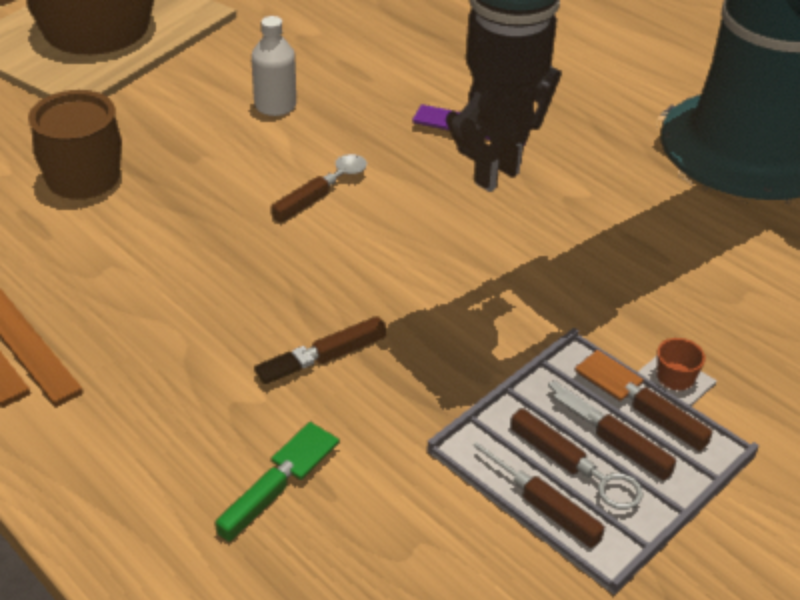

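All four tools lie flat, from the cup end: paddle (640,395), knife (610,425), loop (575,460), needle (540,490). The brush, spoon, pot and bottle have not moved, and the gripper touches nothing.

```bash
python3 -c "
from workcell import workorder
print(workorder.finish_job())"
```

```text
the job is handed in; nothing more can be done
None
```

The job is handed in at about 36 s of the 102 s allowed: paddle, knife, loop tool and needle each lie flat in their own bay in that order from the cup, and the brush, spoon, pot and bottle were not moved.

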